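# Index the inspection slide to the camera

## Robot

A 7-joint arm with a two-finger parallel gripper is mounted at the origin on the work surface. World frame = base frame: x ahead of the robot, y to its left, z up, the work surface at z = 0. Lengths are in m, angles in rad, forces in N, time in s.
With the tool pointing down it reaches from about 0.4 to 0.85 m from the base axis. Payload 4.4 kg.
Tool frame: the origin (TCP) lies on the mounting face of the last link; the fingertips stand 199 mm ahead of it and the grasp point (between the pads) lies 180 mm ahead of it; z points along the fingers, y is the line along which they close (so a half turn about z gives the same grasp; the last joint's range is limited). The gripper opens to 94 mm and grips with 3 to 60 N. Pads are 16 mm wide; open, the fingers measure 119 mm over their backs; the gripper's body (75 mm by 177 mm) begins 78 mm behind the grasp point.
Start: joints at [1.105, 0.628, 0.038, 1.517, -0.027, 0.996, -0.02], TCP at [0.253, -0.599, 0.405] pointing down, gripper open.
Joint ranges: [-3.06, 3.06], [-0.37, 2.12], [-1.25, 1.32], [0.18, 2.47], [-1.1, 4.24], [0.23, 1.98], [-2.94, 2.94]. Speed limits (rad/s): [2.57, 2.57, 3.14, 3.14, 3.14, 3.14, 3.14].

## Interface

Orientations are given as a rotation vector (axis times angle).
In Python, from rig import manip gives the robot as it stands. Calls block until the motion is done:
- manip.movep(position, orientation): joint-space move of the TCP to a pose.
- manip.move_linear(position, orientation=None, velocity=0.15): straight line of the TCP; orientation=None keeps the orientation; velocity is the mean speed in m/s.
- manip.goto_joints(angles): joint-space move.
- manip.command_gripper(opening, newtons=None): opening from 0.0 (shut) to 1.0 (fully open); newtons is the grip in N (None keeps the last); returns when the fingers have stopped.
- manip.sleep(seconds).
- manip.solve_ik(position, orientation): joint angles nearest the present ones, or None.
- manip.observe(): the state.
- manip.read_camera(name): name is "scene" or "top" or "wrist"; returns the picture (384x512x3 uint8, red, green, blue); there is no depth.
- manip.camera_params(name): a dict with "intrinsics" (3x3 intrinsics, pixels), "world_to_cam" (4x4, takes a point from world to camera coordinates). Camera axes: x right, y down, z forward; pixel columns grow to the right and rows downward; lengths in m; the calibration is good to about 2 mm. A picture is of the moment at which its call begins: read the wrist's pose just before it. camera_params takes no time and is no camera call; for the wrist camera it gives the pose at the moment of the call.
A pose or a line that the arm cannot do raises manip.Unreachable and nothing moves.
- manip.sign_off(): hands the job in; it is judged then, once.
Trained networks look in the newest picture that a camera, given by its name, has taken for a name from the list of things; names that differ only in an ending like _2 or _b are one class to them, and where a whole thing is asked for, a point or a joint stands for the part that bears it (a point fixed in the world has none). Each returns a list of dicts, best first, with "score" (0 to 1); they miss things now and then, are a little off and sometimes report something else, mostly with a low value. They report only what shows in the picture. A call takes as long as a camera call. They do not tell look-alikes from the thing itself.
- manip.search_frame(query, camera): "bbox" ([centre column, centre row, width, height] in pixels, round what is visible of it).
- manip.landmark_of(query, camera): "xy" ([column, row] in pixels: a listed point, or the origin of a listed thing).
The state is a dict: "time": time; "q": joint angles; "joint_vel": joint speeds; "joint_torque": joint torques, N m; "tcp_pos": TCP position; "tool_rot": TCP orientation; "force": force on the tool from outside, world axes, zero at the start; "moment": the same for the moment, N m; "grip_width": opening from 0.0 (shut) to 1.0 (fully open); "finger_force": force on a finger pad.
Only numpy, scipy, OpenCV 4.12 (cv2) and the standard library are available. Lean on these libraries where they do the work, as an engineer would, in place of code of your own. Each camera call takes 0.05 s, during which the arm holds its last target. There are 200 camera calls.

## Task

On the inspection slide, lift the carriage's release bar and hold it up while you slide the carriage along the rail until it stands in front of the camera, then let the bar down so that its pawl catches in the notch nearest the camera: feel for the notch if it does not drop in at once, and leave the bar fully down. Never force the latch, sideways, downwards or against its upper stop, and leave the other things on the bench alone.

Things in the scene. Friction and masses are not known exactly. Their poses are not given: they have to be found in the camera images.
- slide_rail: Fixed straight aluminium rail, 70 wide (its x), 440 long (its y), 38 high; origin under its centre on the bench, y along the rail, z up, x towards the row of instruments behind it. Blocks 52 high end it at y = -216 and 216.
- strip_middle (a point): Middle of the rail, 28 above the bench: nominal centre of a steel strip out of sight in the rail. It has notches 11 wide, 10 deep, at y = -140, -100, -60, 60, 100, 140, and at y = 0 a parking gap 56 wide where the carriage starts. The real strip sits up to 13 off along y, either way, all notches together; this point does not show it, only feel does.
- carriage: Aluminium carriage sliding along the rail's y with about 2.5 N of friction and some drag, 0.5 to 0.8 kg, travel 165 either way from the rail's centre; cannot lift off. Deck 125 (x -50 to 75) by 90 (y), top 53 above the bench; at x = 64 a white nest with a small black part, top 97. Origin on the rail's centre line at bench level, mid-deck in y; axes as the rail's.
- release_bar: Plain steel bar across the carriage, 80 long (x), 12 wide (y), 12 high, on two 10 mm posts at x = -34 and 34; 33 clear beneath it. Origin at its centre, straight above the carriage's origin, 92 above the bench when fully down; axes as the rail's. Lifts straight up against a damped spring (6 N at first, 8 N at 14 mm) to a hard stop at 18 mm. Over 40 N on the stop or the pawl damages the latch.
- pawl_tip (a point): Tip of the hidden pawl, 8 wide in y, 74 below the bar's centre. Bar fully down (0 to 2 mm): pawl in a notch (1.5 mm play either way) or the parking gap. Between notches it rests on the strip, bar 10 up: the carriage can then be pushed with about 5 N and the spring drops the pawl into the next notch it meets; that notch's side then stops it. Bar held more than 11 up: passes over all.
- inspection_camera: The camera: grey box 60 x 42 x 42 with a black lens barrel pointing at the rail, on a post and foot, top 102. Fixed, in a row with a flat upright panel, a round dial gauge and a ball lamp, at y = -140, -60, 60, 140 of the rail in any order, 165 behind its centre line. Origin under its foot; x away from the rail, y along it.
- lens (a point): Middle of the lens's front glass, 83 above the bench, at the camera's y = 0; barrel 34 in diameter, 45 long. The carriage is in front of the camera when their origins agree along the rail within 17 mm, which holds only for the notch nearest the camera.
- bottle: Loose white bottle, 48 diameter, 130 high, beyond the rail's +y end: leave alone. Origin under its centre.
- jar: Loose small pale jar with a white lid, 44 diameter, 60 high, beyond the rail's -y end: leave alone. Origin under its centre.
- parts_tray: Loose open grey tray, 85 x 120 x 30, on the robot's side of the rail: leave alone. Origin under its centre.
- screwdriver: Loose screwdriver lying on the robot's side of the rail: leave alone. Its x points along the blade.
Not all that is in view belongs to the job. Leave any blue or purple look-alike of the inspection_camera alone.

How it is judged:
By the outcome, as a careful person would: the job done as asked, in the order asked, and still so for the second after the job is handed in, with the robot touching nothing.
It also fails if it takes over 38 s, if anything falls off the work surface, if the arm or the gripper's body presses on something with over 40 N, if the wrist force passes 120 N, or if a joint passes its speed limit or range.

## Working session

There is one attempt and no reset: what is moved stays moved. The work goes in short steps, each a Python script; the robot and the scene stay as the last script left them, time stands still between calls to the robot, and variables do not carry over. Pictures are saved under pics/ and viewed, at most 10 in all, crops included, and the job is handed in when it is done.

```bash
ls; mkdir -p pics
python3 - <<'E'
from rig import manip
import cv2,numpy as np
for c in("scene","top"):
    im=manip.read_camera(c); cv2.imwrite(f"pics/{c}0.png",im[:,:,::-1])
    P=manip.camera_params(c); print(c,P["intrinsics"].round(1).tolist(),P["world_to_cam"].round(3).tolist())
    for q in("slide_rail","carriage","release_bar","inspection_camera","lens","strip_middle"):
        print(q,[(np.round(d["xy"],1).tolist(),round(d["score"],2)) for d in manip.landmark_of(q,c)])
o=manip.observe();print(o)
E
```

```text
pics
scene [[481.1, 0.0, 259.1], [0.0, 481.1, 192.7], [0.0, 0.0, 1.0]] [[0.396, 0.918, 0.01, -0.212], [0.705, -0.297, -0.644, -0.334], [-0.588, 0.262, -0.765, 1.891], [0.0, 0.0, 0.0, 1.0]]
slide_rail [([271.2, 202.9], 0.71), ([271.7, 182.5], 0.35)]
carriage [([270.6, 203.5], 0.68)]
release_bar [([272.1, 184.8], 0.54)]
inspection_camera [([167.6, 302.3], 0.95), ([258.5, 258.2], 0.62), ([219.4, 281.5], 0.58)]
lens [([151.6, 261.9], 0.76), ([248.1, 224.8], 0.74), ([272.2, 202.9], 0.4)]
strip_middle [([267.5, 202.4], 0.63)]
top [[472.1, 0.0, 258.5], [0.0, 472.1, 196.4], [0.0, 0.0, 1.0]] [[-0.021, -1.0, 0.014, -0.015], [-0.983, 0.018, -0.18, 0.54], [0.18, -0.017, -0.984, 1.247], [0.0, 0.0, 0.0, 1.0]]
slide_rail [([235.8, 198.7], 0.87)]
carriage [([234.3, 199.0], 0.86)]
release_bar [([232.3, 197.2], 0.51)]
inspection_camera [([274.6, 140.6], 0.92), ([320.3, 130.4], 0.84), ([373.3, 132.4], 0.64), ([236.0, 200.9], 0.27)]
lens [([320.2, 144.8], 0.94), ([385.8, 142.1], 0.88), ([284.6, 153.4], 0.6)]
strip_middle []
{'time': 0.7, 'q': array([ 1.10519723,  0.62834284,  0.03850318,  1.51737951, -0.02702689,
        0.99631658, -0.01998588]), 'joint_vel': array([ 7.81991910e-05,  1.64991776e-03,  5.41285314e-04, -3.71993885e-04,
       -4.56434306e-04,  2.40630472e-04,  1.18564618e-03]), 'joint_torque': array([ 7.86037417e-04, -5.49440718e+01,  1.14309758e+00, -1.86909664e+01,
       -5.23285533e-02,  1.57111179e-02,  2.21236900e-05]), 'tcp_pos': array([ 0.25302817, -0.59874326,  0.40472212]), 'tool_rot': array([3.07898519e+00, 6.23774974e-01, 1.16581513e-04]), 'force': array([-0.1981902 ,  0.26223772, -0.10284063]), 'moment': array([ 0.04646645, -0.0335286 , -0.00471808]), 'finger_force': 0.0, 'grip_width': 1.002200832282484}
```

View pics/scene0.png

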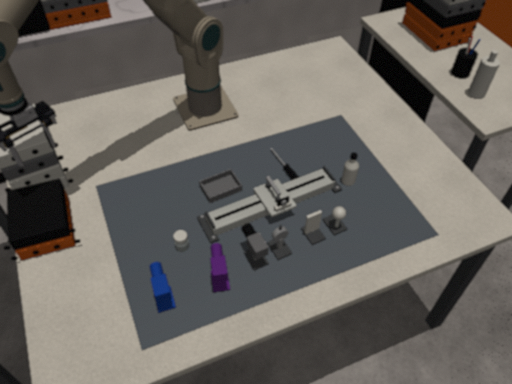

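View pics/top0.png

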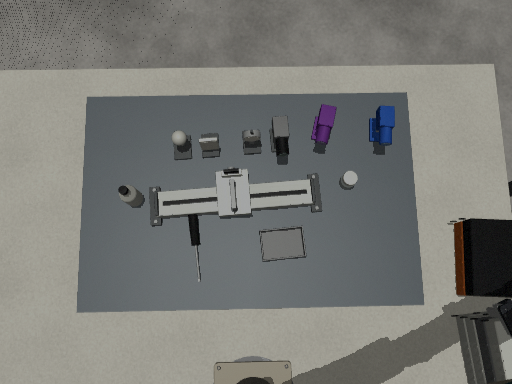

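```bash
cat > h.py <<'E'
from rig import manip
import cv2,numpy as np
from scipy.spatial.transform import Rotation as Ro
def ray(P,uv,z):
    K,T=P["intrinsics"],P["world_to_cam"]; R,t=T[:3,:3],T[:3,3]
    c=-R.T@t; d=R.T@np.linalg.inv(K)@[uv[0],uv[1],1]
    return (c+d*(z-c[2])/d[2])
def rot(a): return (Ro.from_euler('z',a)*Ro.from_rotvec([np.pi,0,0])).as_rotvec()
E
python3 - <<'E'
from h import *
P=manip.camera_params("top"); S=manip.camera_params("scene")
L=ray(P,(155,206),.052);R=ray(P,(316,193),.052);print("ends",L,R,np.linalg.norm(L-R),(L+R)/2)
d=L-R;a=np.arctan2(-d[0],d[1]);print("yaw",a)
bar=ray(P,(233.3,195),.092);print("bar",bar,"scene",ray(S,(272.1,184.8),.092))
print("rail",ray(P,(235.8,198.7),0),"carr",ray(P,(234.3,199),0),ray(S,(270.6,203.5),0))
print("cam foot",ray(P,(274.6,140.6),0),"lens",ray(P,(284.6,153.4),.083),ray(S,(248.1,224.8),.083),"foot scene",ray(S,(258.5,258.2),0))
m=(L+R)/2
p=[bar[0],bar[1],.092+.18+.11]
manip.movep(p,rot(a)); 
T=manip.camera_params("wrist"); im=manip.read_camera("wrist"); cv2.imwrite("pics/w0.png",im[:,:,::-1])
np.savez("w0.npz",**T)
o=manip.observe();print(o["time"],o["tcp_pos"],o["q"].round(2))
for q in("carriage","release_bar"): print(q,[(d["xy"],d["score"]) for d in manip.landmark_of(q,"wrist")],[(d["bbox"],d["score"]) for d in manip.search_frame(q,"wrist")])
for d in manip.landmark_of("release_bar","wrist"): print(ray(T,d["xy"],.092))
E
```

```text
ends [0.51767731 0.25630223 0.052     ] [ 0.54580007 -0.1840918   0.052     ] 0.4412910430821266 [0.53173869 0.03610521 0.052     ]
yaw 0.06377158862986883
bar [0.53682313 0.04161121 0.092     ] scene [0.54018143 0.04175171 0.092     ]
rail [0.54316318 0.03796419 0.        ] carr [0.54237297 0.04224177 0.        ] [0.54077272 0.03920293 0.        ]
cam foot [ 0.71321175 -0.07716349  0.        ] lens [ 0.65111291 -0.09878129  0.083     ] [ 0.64862176 -0.08485904  0.083     ] foot scene [ 0.71914854 -0.08082687  0.        ]
3.2333 [0.5369959  0.04064665 0.38202239] [-0.14  0.5   0.02  1.86 -0.01  0.79 -1.62]
carriage [([255.2, 169.7], 0.87), ([390.6, 19.4], 0.16)] [([255.3, 169.8, 90.3, 126.7], 0.94)]
release_bar [([254.5, 189.4], 0.55)] [([257.2, 185.1, 12.2, 86.1], 0.67)]
[0.54365714 0.043723   0.092     ]
```

View pics/w0.png

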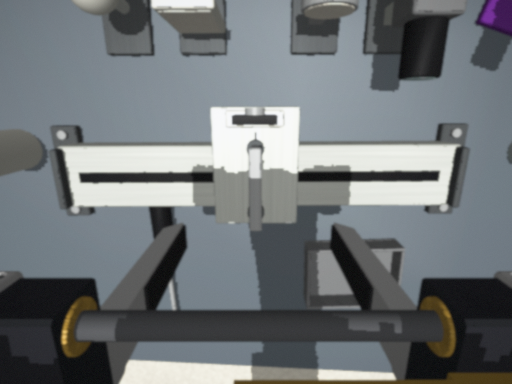

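Run:
```python
from h import *
T=np.load("w0.npz")
L=ray(T,(66,171),.052);R=ray(T,(452,168),.052);d=L-R
print(L,R,np.linalg.norm(d),(L+R)/2,np.arctan2(-d[0],d[1]))
s0=ray(T,(80,177),.038);s1=ray(T,(439,175.5),.038);d=s0-s1;print("slot",s0,s1,(s0+s1)/2,np.arctan2(-d[0],d[1]))
e1,e2=ray(T,(255.5,146),.098),ray(T,(256,230),.098);print("bar ends",e1,e2,(e1+e2)/2)
print("bar c",ray(T,(255.5,187),.092),"lens",ray(T,(421,60),.083))
```

```text
[0.54033198 0.24365994 0.052     ] [ 0.5687519  -0.16315207  0.052     ] 0.4078035106756571 [0.55454194 0.04025394 0.052     ] 0.06974674782495133
slot [0.53086772 0.23790987 0.038     ] [ 0.55722191 -0.16021281  0.038     ] [0.54404482 0.03884853 0.038     ] 0.06609971925520644
bar ends [0.58496161 0.04519624 0.098     ] [0.50525611 0.03997109 0.098     ] [0.54510886 0.04258366 0.098     ]
bar c [0.54604208 0.04292567 0.092     ] lens [ 0.66547098 -0.09263991  0.083     ]
```

Run:
```python
from h import *
yaw=.066; c=np.array([.544,.0425]); r=rot(yaw)
manip.command_gripper(.5,25)
manip.move_linear([*c,.092+.18],r,velocity=.12)
o=manip.observe();print(o["time"],o["tcp_pos"],o["force"].round(2))
manip.command_gripper(0.,25)
o=manip.observe();print(o["time"],o["tcp_pos"],o["force"].round(2),o["grip_width"]*94,o["finger_force"])
p=o["tcp_pos"].copy();p[2]+=.014
manip.move_linear(p,velocity=.03)
o=manip.observe();print(o["time"],o["tcp_pos"],o["force"].round(2),o["grip_width"]*94,o["finger_force"])
im=manip.read_camera("wrist"); cv2.imwrite("pics/w1.png",im[:,:,::-1])
```

```text
5.4167 [0.5442874  0.04250519 0.27258389] [0.43 1.11 0.59]
6.0583 [0.54402736 0.04289318 0.27216007] [-0.67  2.39  2.68] 12.015382522326798 25.000368654727936
6.6833 [0.54399424 0.04295535 0.28617064] [ 1.88  2.75 -8.42] 11.671819357325031 24.99885320663452
```

View pics/w1.png

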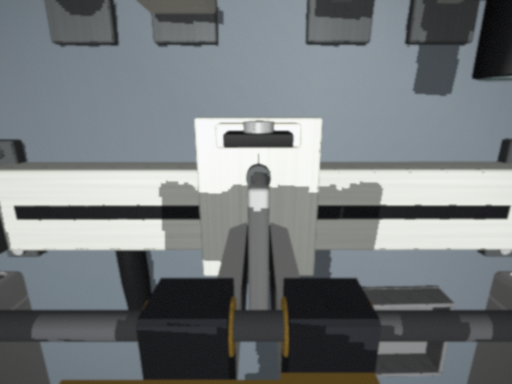

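Run:
```python
from h import *
yaw=.066; u=np.array([-np.sin(yaw),np.cos(yaw),0])
p=manip.observe()["tcp_pos"].copy(); z=p[2]
for s in(.004,.044,.084,.124):
    q=p-u*s; q[2]=z
    manip.move_linear(q,velocity=.05)
    o=manip.observe();print(o["time"],o["tcp_pos"],o["force"].round(2),o["grip_width"]*94)
T=manip.camera_params("wrist");im=manip.read_camera("wrist"); cv2.imwrite("pics/w2.png",im[:,:,::-1]);np.savez("w2.npz",**T)
im=manip.read_camera("top"); cv2.imwrite("pics/t2.png",cv2.resize(im[90:230,120:340,::-1],None,fx=3,fy=3))
```

```text
6.9833 [0.54431383 0.03875736 0.28606233] [ 2.56  2.17 -6.94] 11.547662890953406
7.9333 [ 0.54698819 -0.00172539  0.28618486] [ 1.74 -0.34 -8.03] 11.526521911465583
8.8833 [ 0.54960916 -0.04112546  0.286156  ] [ 3.17  1.59 -7.25] 11.262989012296815
9.8333 [ 0.55230269 -0.08102198  0.28622266] [ 4.14  0.27 -7.76] 11.578554126243688
```

View pics/w2.png

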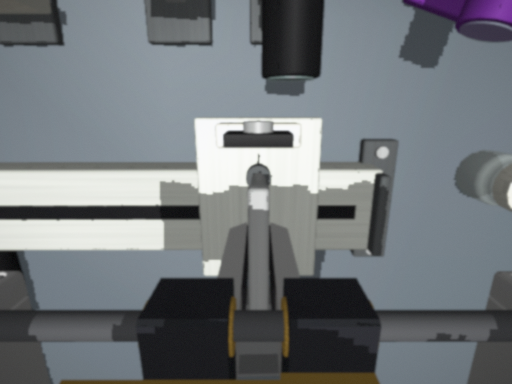

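Run:
```python
from h import *
T=np.load("w2.npz"); yaw=.066; u=np.array([-np.sin(yaw),np.cos(yaw),0])
b=np.array([.5523,-.0810,.092])
for n,uv,z in(("lens",(291,74),.075),("block",(378,197),.052),("bar",(258.5,200),.112),("deck front edge mid",(258,119),.053)):
    w=ray(T,uv,z);print(n,w,(w-b)@u)
```

```text
lens [ 0.65377492 -0.09470616  0.075     ] -0.02036880515620482
block [ 0.57474102 -0.17027986  0.052     ] -0.090565508204754
bar [ 0.58554909 -0.07971753  0.112     ] -0.0009131663560511025
deck front edge mid [ 0.62554489 -0.07683611  0.053     ] -0.0006758340257012145
```

Run:
```python
from h import *
yaw=.066; u=np.array([-np.sin(yaw),np.cos(yaw),0])
p=manip.observe()["tcp_pos"].copy(); p[2]=.2722+.0105
manip.move_linear(p,velocity=.02)
o=manip.observe();print(o["time"],o["tcp_pos"],o["force"].round(2))
manip.command_gripper(.27,25)
p[2]=.277; manip.move_linear(p,velocity=.03); manip.sleep(.1)
o=manip.observe();f0=o["force"];print(o["time"],o["tcp_pos"],f0.round(2),o["grip_width"]*94)
big=0
for i in range(1,56):
    manip.move_linear(p-u*.001*i,velocity=.02)
    o=manip.observe();f=(o["force"]-f0)@u
    print(i,round(o["time"],2),round((o["tcp_pos"]-p)@u*1e3,2),round(f,1),round(o["force"][2]-f0[2],1))
    big=big+1 if f>9 else 0
    if f>14 or big>=2: break
cv2.imwrite("pics/w3.png",manip.read_camera("wrist")[:,:,::-1])
print(manip.observe()["tcp_pos"])
```

```text
10.2583 [ 0.55234448 -0.08106769  0.28258779] [ 3.77  0.9  -7.39]
11.15 [ 0.55228148 -0.08093279  0.27688215] [ 0.27 -0.46  0.42] 25.184856215610775
1 11.4 -1.15 0.1 0.2
2 11.65 -2.12 0.4 -0.8
3 11.9 -3.08 0.9 -0.2
4 12.15 -4.1 0.4 0.3
5 12.4 -5.07 0.3 -1.1
6 12.65 -6.12 -0.2 -0.2
7 12.9 -6.92 1.1 -0.5
8 13.15 -7.18 3.6 -0.7
9 13.4 -7.59 5.9 0.4
10 13.65 -7.88 7.2 1.2
11 13.9 -8.47 8.4 1.2
12 14.15 -9.32 9.2 1.1
13 14.4 -10.24 9.4 1.6
[ 0.55310497 -0.09114888  0.27694087]
```

View pics/w3.png

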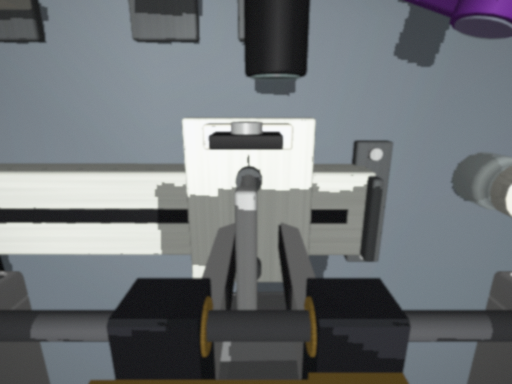

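Run:
```python
from h import *
yaw=.066; u=np.array([-np.sin(yaw),np.cos(yaw),0])
p0=np.array([.55228,-.08093,.277]); f0=np.array([.27,-.46,.42])
for i in range(14,58):
    manip.move_linear(p0-u*.001*i,velocity=.02)
    o=manip.observe();f=(o["force"]-f0)@u
    print(i,round(o["time"],2),round((o["tcp_pos"]-p0)@u*1e3,2),round(f,1),round(o["force"][2]-f0[2],1))
    if f>16: break
cv2.imwrite("pics/w4.png",manip.read_camera("wrist")[:,:,::-1])
```

```text
14 14.7 -11.24 8.7 1.0
15 14.95 -12.22 8.8 1.1
16 15.2 -13.23 8.6 1.3
17 15.45 -14.26 9.1 1.6
18 15.7 -15.2 10.0 2.1
19 15.95 -16.21 9.3 1.3
20 16.2 -17.21 9.2 0.7
21 16.45 -18.19 9.6 1.8
22 16.7 -19.19 9.5 1.8
23 16.95 -20.17 8.2 1.3
24 17.2 -21.18 8.6 2.0
25 17.45 -22.17 9.7 1.8
26 17.7 -23.14 9.7 1.9
27 17.95 -24.16 9.1 2.3
28 18.2 -25.21 9.0 1.2
29 18.45 -26.21 8.8 0.9
30 18.7 -27.25 9.0 1.8
31 18.95 -28.31 9.0 1.7
32 19.2 -29.34 9.1 1.0
33 19.45 -30.48 8.3 -0.2
34 19.7 -33.54 2.7 -2.6
35 19.95 -34.32 5.9 -3.2
36 20.2 -34.59 7.4 -2.6
37 20.45 -34.87 8.2 -1.7
38 20.7 -35.15 9.4 -1.1
39 20.95 -35.42 11.5 -0.6
40 21.2 -35.71 13.3 -0.8
41 21.45 -35.98 14.6 -0.0
42 21.7 -36.26 17.2 0.1
```

View pics/w4.png

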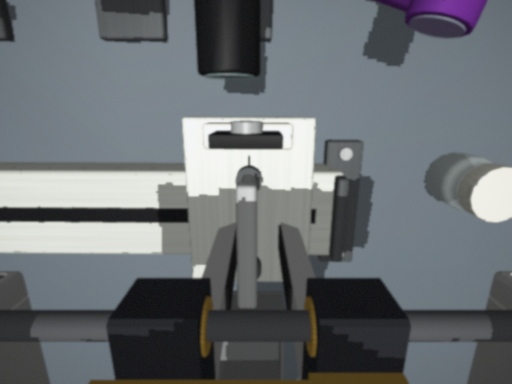

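Run:
```python
from h import *
yaw=.066; u=np.array([-np.sin(yaw),np.cos(yaw),0]); v=np.array([np.cos(yaw),np.sin(yaw),0])
o=manip.observe();p=o["tcp_pos"].copy()
p=np.array([.55228,-.08093,.277])-u*.0285   # clear of bar on both sides
manip.move_linear(p,velocity=.05); manip.sleep(.2)
o=manip.observe();print(o["time"],o["tcp_pos"],o["force"].round(2))
T=manip.camera_params("wrist");im=manip.read_camera("wrist")
cv2.imwrite("pics/w5.png",cv2.resize(im[100:300,130:370,::-1],None,fx=3,fy=3,interpolation=cv2.INTER_CUBIC))
K,M=T["intrinsics"],T["world_to_cam"]
c=np.array([.55228,-.08093,0])-u*.028
def px(x,y,z):
    w=K@(M@np.r_[c+v*x+u*y+[0,0,z],1])[:3]; return (w[:2]/w[2]).round(1)
for h in(0,.01): print(h,"far end",[px(.04,s,.098+h) for s in(-.006,.006)],"mid",[px(.01,s,.098+h) for s in(-.006,.006)])
print("deck",px(.075,-.045,.053),px(.075,.045,.053))
```

```text
22.3667 [ 0.55417037 -0.1102872   0.27708875] [ 0.13  0.08 -0.06]
0 far end [array([265.1, 185.5]), array([243.3, 185.5])] mid [array([264.8, 235.7]), array([244.1, 235.7])]
0.01 far end [array([265.6, 190.5]), array([242.4, 190.5])] mid [array([265.3, 243.4]), array([243.3, 243.4])]
deck [322.7 116.8] [186.7 117. ]
```

View pics/w5.png

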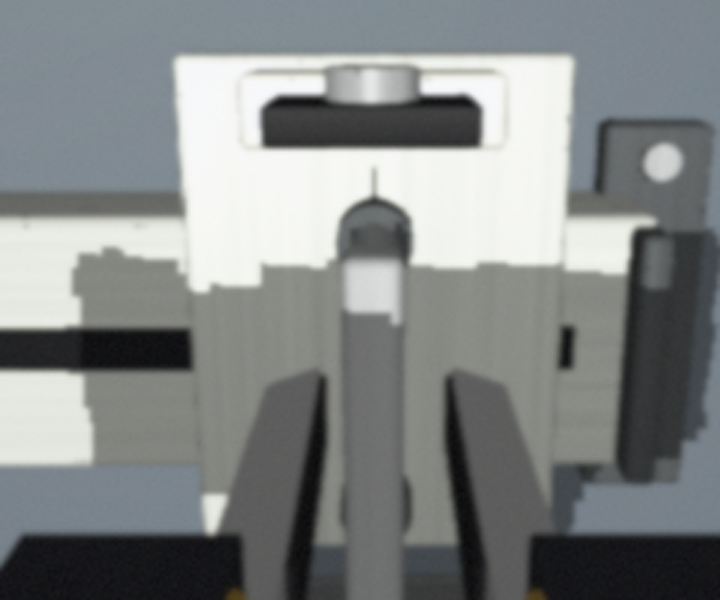

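Run:
```python
from h import *
p=manip.observe()["tcp_pos"].copy(); p[2]+=.11
manip.move_linear(p,velocity=.08)
T=manip.camera_params("wrist");im=manip.read_camera("wrist");cv2.imwrite("pics/w6.png",im[:,:,::-1])
np.savez("w6.npz",**T);o=manip.observe();print(o["time"],o["force"].round(2))
```

```text
23.9917 [ 0.14  0.34 -0.43]
```

View pics/w6.png

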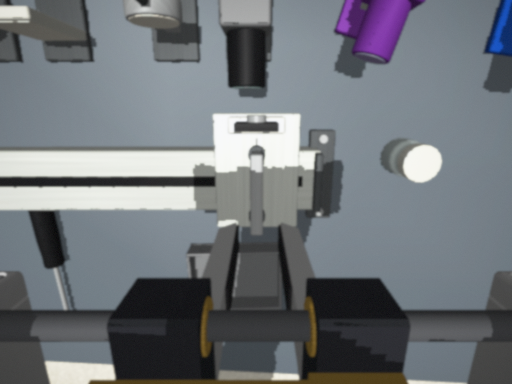

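The bar (column 257) is seated and stands in front of the grey camera's barrel (column 247, roughly 8 mm off). The jar and the other things have not moved, and the gripper is clear.

```bash
python3 -c "
from rig import manip
print(manip.sign_off())"
```

```text
the job is handed in; nothing more can be done
None
```

The job is handed in at about 24 s: the carriage stands about 8 mm off the camera's centre line, the pawl dropped into the nearest notch, the last pictures show the bar fully down, and the highest push I read was about 17 N; the verdict was not shown.

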